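Sieve the small nuts out of the shelf hardware

TASK

Pick up the steel hand sieve with the slotted floor by its wooden handle, hold it above the empty shallow grey tray and, keeping it level, shake it side to side until all the small hex nuts have dropped through its slots into the tray and only the big round feet are left in it. Then set the sieve back down flat on the desk, clear of the tray.

Things in the scene. Friction and masses are not known exactly. Their poses are not given: they have to be found in the camera images.
- sieve: Open steel box sieve standing on the desk, 160 mm long (its x) by 120 mm wide (its y), walls 45 mm high, 3 mm thick; 0.3 kg. Origin: centre of its underside, z up. Floor (top face 13 mm up): a solid strip 32 mm wide along each long side, between them two slots 22 mm wide along x, parted by a 5 mm bar. Shake along its y: strokes of some 50 mm, 0.15 s each. Carried gently it keeps its contents.
- sieve_grip (a point): Centre of the sieve's wooden handle, 125 mm straight above the sieve's origin, same axes. The handle is a straight bar that bridges the sieve end to end along x: 20 mm wide (y), 26 mm tall (112 to 138 mm above the underside), free at both sides and above. Grip it firmly here from above, across its width.
- tray: Empty shallow grey plastic tray, fixed to the desk, 250 mm (its x) by 220 mm (its y), 35 mm high, walls and floor 4 mm. Its origin is the centre of its underside, z up.
- nut0: Small steel hexagon nut, 16 mm across the flats, 8 mm high, 11 g, its origin at the centre of its underside. It starts in the sieve, lying flat on the solid strip on the sieve's +y side, at x about -50 to -20 mm in the sieve's frame. It slides easily on steel: it starts to slip in the sieve when that accelerates sideways at about 1.6 to 2.4 m/s2.
- nut1: Small steel hexagon nut, 16 mm across the flats, 8 mm high, 11 g, its origin at the centre of its underside. It starts in the sieve, lying flat on the solid strip on the sieve's +y side, at x about +20 to +50 mm in the sieve's frame. It slides easily on steel: it starts to slip in the sieve when that accelerates sideways at about 1.6 to 2.4 m/s2.
- nut2: Small steel hexagon nut, 16 mm across the flats, 8 mm high, 11 g, its origin at the centre of its underside. It starts in the sieve, lying flat on the solid strip on the sieve's -y side, at x about -3 to +9 mm in the sieve's frame. It slides easily on steel: it starts to slip in the sieve when that accelerates sideways at about 1.6 to 2.4 m/s2.
- foot0: Large black rubber shelf foot, a round block 34 mm across and 28 mm high, 35 g, too big for the slots; its origin at the centre of its underside. It starts in the sieve, standing on the solid strip on the sieve's -y side, towards its -x end.
- foot1: Large black rubber shelf foot, a round block 34 mm across and 28 mm high, 35 g, too big for the slots; its origin at the centre of its underside. It starts in the sieve, standing on the solid strip on the sieve's -y side, towards its +x end.
Not all that is in view belongs to the job. What is shaped like the foot1 but blue or yellow is not meant.

How it is judged:
On the way, in this order (a step that is already met when the one before it is completed fails the run):
1. the sieve is held above the tray, its middle within 80 mm of the tray's middle and its underside above the tray's rim (horizontal distance between sieve and tray below 0.08 m and height (world z) of sieve above 0.035 m), for 0.1 s.
2. with the sieve still above the tray, all three nuts are in the tray and both feet still in the sieve (all of step 1 and x of nut0 in the frame of tray between -0.125 and 0.125 m and y of nut0 in the frame of tray between -0.11 and 0.11 m and z of each of nut0, nut1, nut2 in the frame of tray below 0.02 m and x of nut1 in the frame of tray between -0.125 and 0.125 m and y of nut1 in the frame of tray between -0.11 and 0.11 m and x of nut2 in the frame of tray between -0.125 and 0.125 m and y of nut2 in the frame of tray between -0.11 and 0.11 m and x of foot0 in the frame of sieve between -0.08 and 0.08 m and y of foot0 in the frame of sieve between -0.06 and 0.06 m and z of foot0 in the frame of sieve between 0.004 and 0.05 m and x of foot1 in the frame of sieve between -0.08 and 0.08 m and y of foot1 in the frame of sieve between -0.06 and 0.06 m and z of foot1 in the frame of sieve between 0.004 and 0.05 m), for 0.2 s.
At the end, for the whole second after the job is handed in: All three nuts lie in the tray (within its walls, less than 20 mm above its underside); both feet are inside the sieve; the sieve stands at rest on the desk, underside within 10 mm of it, tilted less than 0.1 rad, its middle more than 160 mm from the tray's middle (x of nut0 in the frame of tray between -0.125 and 0.125 m and y of nut0 in the frame of tray between -0.11 and 0.11 m and z of each of nut0, nut1, nut2 in the frame of tray below 0.02 m and x of nut1 in the frame of tray between -0.125 and 0.125 m and y of nut1 in the frame of tray between -0.11 and 0.11 m and x of nut2 in the frame of tray between -0.125 and 0.125 m and y of nut2 in the frame of tray between -0.11 and 0.11 m and x of foot0 in the frame of sieve between -0.08 and 0.08 m and y of foot0 in the frame of sieve between -0.06 and 0.06 m and z of foot0 in the frame of sieve between 0.004 and 0.05 m and x of foot1 in the frame of sieve between -0.08 and 0.08 m and y of foot1 in the frame of sieve between -0.06 and 0.06 m and z of foot1 in the frame of sieve between 0.004 and 0.05 m and height (world z) of sieve below 0.01 m and angle between sieve's own z axis and vertical below 0.1 rad and horizontal distance between sieve and tray above 0.16 m and linear speed of sieve below 0.02 m/s); the robot touches nothing.
It fails at once if the sieve is tipped more than 0.35 rad (20 degrees) (angle between sieve's own z axis and vertical above 0.35 rad).
It also fails if it takes over 64 s, if anything falls off the work surface, if the arm or the gripper's body presses on something with over 40 N, if the wrist force passes 120 N, or if a joint passes its speed limit or range.

ROBOT

A 7-joint arm with a two-finger parallel gripper is mounted at the origin on the work surface. World frame = base frame: x ahead of the robot, y to its left, z up, the work surface at z = 0. Lengths are in m, angles in rad, forces in N, time in s.
With the tool pointing down it reaches from about 0.425 to 0.875 m from the base axis. Payload 8.4 kg.
Tool frame: the origin (TCP) lies between the finger pads; the fingertips stand 19 mm ahead of it and the grasp point (between the pads) is the TCP; z points along the fingers, y is the direction in which the jaws open and shut (so a half turn about z gives the same grasp; the last joint's range is limited). The gripper opens to 85 mm and grips with 20 to 120 N. Pads are 22 mm wide; open, the fingers measure 114 mm over their backs; the gripper's body (76 mm by 85 mm) begins 54 mm behind the grasp point. The pads swing forward as they close: fully open they stand 13 mm farther back than shut.
Start: joints at [-1.289, 0.333, 0.04, 1.465, -0.013, 1.343, -0.059], TCP at [0.242, 0.603, 0.25] pointing down, gripper open.
Joint ranges: [-2.58, 2.58], [-0.38, 2.09], [-1.3, 1.39], [0.25, 2.4], [-1.5, 4.64], [0.08, 2.09], [-2.65, 2.65]. Speed limits (rad/s): [2.22, 2.22, 2.79, 2.79, 3.14, 3.14, 3.14].

INTERFACE

Orientations are given as a 3x3 rotation matrix whose columns are the frame's x, y, z axes.
In Python, from workcell import read_state, optics, job gives the robot as it stands.
- The arm moves only by the shell command python3 -m inch 'ROWS' [FORCE]. ROWS is JSON, a list of rows, each a list of 3 entries, a list of its own where there are three numbers: the shift along the tool's x, y, z in mm, then the turn, a rotation vector about the tool's x, y, z in rad, then the gripper command: -1 is fully open, 1 is shut, values between are in proportion. In form: [[[dx, dy, dz], [ax, ay, az], grip], ...]. A call has exactly 8 rows; each row shifts and turns the pose as measured when the row begins, along the tool's axes as they then stand; what a row does not reach is not made up. A row lasts 1/8 s, in which the tool goes at most 62.5 mm and 10.7 degrees, less where a joint would pass 70% of its speed; a pose out of reach is approached as far as the arm can. A call is refused whole if a number of a shift passes 62.5 or a number of a turn 0.188, either way. A call with a gripper value outside its range is refused whole. The fingers move at their own pace and stop on an object; FORCE is the grip in N (left out, the last holds). Time passes only in rows, so rows that do not move let the fingers close, or fill a call up. It gives the time, the measured TCP pose, the force and the opening at its end, in the units of the state.
- read_state(): the state, without advancing time (a new reading comes with each control period).
- optics.camera(name): name is "side" or "top"; returns (picture, depth): 480x640x3 uint8, red, green, blue; 480x640 float32, m along the optical axis (not along the pixel's ray), 0 where there is no reading.
- optics.calibration(name): a dict with "fx", "fy", "cx", "cy" (pixels), "R" (3x3) and "t" (3): a world point X has camera coordinates R X + t. Camera axes: x right, y down, z forward; pixel columns grow to the right and rows downward; lengths in m; the calibration is good to about 2 mm. A picture is of the moment at which its call begins. calibration takes no time and is no camera call.
- job.close_job(): hands the job in, once; it reports no verdict.
Trained networks look in the newest picture that a camera, given by its name, has taken for a name from the list of things; names that differ only in an ending like _2 or _b are one class to them, and where a whole thing is asked for, a point or a joint stands for the part that bears it (a point fixed in the world has none). Each returns a list of dicts, best first, with "conf" (0 to 1); they miss things now and then, are a little off and sometimes report something else, mostly with a low value. They report only what shows in the picture. A call takes as long as a camera call. They do not tell look-alikes from the thing itself.
- optics.recognise(camera, label): "bbox" ([left, top, right, bottom] in pixels, round what is visible of it).
- optics.masks_of(camera, label): "region" (480x640 bool, what is visible of it) and "bbox" ([left, top, right, bottom] in pixels, round what is visible of it).
- optics.place_of(camera, label): "centre" ([row, column] in pixels: a listed point, or the origin of a listed thing).
The state is a dict: "time": time; "joints": joint angles; "qd": joint speeds; "joint_efforts": joint torques, N m; "eef_pos": TCP position; "eef_rot": TCP orientation; "ft_force": force on the tool from outside, world axes, zero at the start; "ft_torque": the same for the moment, N m; "grip_width": finger opening in m.
Only numpy, scipy, OpenCV 4.12 (cv2) and the standard library are available. Lean on these libraries where they do the work, as an engineer would, in place of code of your own. Each camera call takes 0.05 s, during which the arm holds its last target. There are 200 camera calls.

## Working session

There is one attempt and no reset: what is moved stays moved. The work goes in short steps, Python scripts to look and compute and a shell command to move; the robot and the scene stay as the last step left them, time stands still between calls to the robot, and variables do not carry over. Pictures are saved under pics/ and viewed, about 8 in all and at most 12, crops included, and the job is handed in when it is done.

```bash
mkdir -p pics; cat > h.py <<'E'
import numpy as np, cv2
from workcell import read_state, optics, job
def pt(cam,d,r,c):
    K=optics.calibration(cam); z=d[int(round(r)),int(round(c))]
    p=np.array([(c-K["cx"])/K["fx"]*z,(r-K["cy"])/K["fy"]*z,z])
    return np.array(K["R"]).T@(p-np.array(K["t"]))
def cloud(cam,d,m):
    K=optics.calibration(cam); r,c=np.nonzero(m&(d>0)); z=d[r,c]
    p=np.stack([(c-K["cx"])/K["fx"]*z,(r-K["cy"])/K["fy"]*z,z],1)
    return (p-np.array(K["t"]))@np.array(K["R"])
E
python3 - <<'E'
from h import *
ims=[]
for cam in("top","side"):
    p,d=optics.camera(cam); np.save(f"/tmp/{cam}.npy",d)
    cv2.imwrite(f"pics/{cam}0.png",p[:,:,::-1])
    for l in("sieve","sieve_grip","tray","nut0","foot0"):
        for q in optics.place_of(cam,l)[:4]:
            r,c=q["centre"]; print(cam,l,round(q["conf"],2),np.round([r,c]),np.round(pt(cam,d,min(max(r,0),479),min(max(c,0),639)),3))
s=read_state(); print(s["time"],s["eef_pos"],np.round(s["eef_rot"],3).tolist(),s["grip_width"])
E
```

```text
top sieve 0.68 [229. 226.] [0.534 0.221 0.013]
top sieve_grip 0.92 [222. 214.] [0.529 0.221 0.138]
top tray 0.85 [245. 414.] [ 0.506 -0.251  0.005]
top nut0 0.37 [239. 242.] [0.506 0.175 0.043]
top foot0 0.66 [187. 282.] [0.64  0.085 0.031]
top foot0 0.61 [216. 249.] [0.563 0.162 0.043]
top foot0 0.54 [215. 284.] [0.569 0.077 0.026]
top foot0 0.45 [250. 227.] [ 0.357 -0.032  1.135]
side sieve 0.85 [371. 241.] [0.477 0.263 0.137]
side sieve_grip 0.55 [333. 228.] [0.534 0.229 0.137]
side tray 0.63 [216. 391.] [ 0.506 -0.269  0.003]
side nut0 0.67 [386. 270.] [0.465 0.223 0.032]
side nut0 0.64 [397. 221.] [0.523 0.28  0.017]
side nut0 0.6 [368. 209.] [0.573 0.254 0.021]
side nut0 0.55 [354. 262.] [0.517 0.183 0.02 ]
side foot0 0.8 [334. 245.] [0.558 0.176 0.039]
side foot0 0.75 [306. 272.] [0.564 0.095 0.021]
side foot0 0.68 [385. 272.] [0.463 0.219 0.033]
side foot0 0.52 [285. 240.] [0.643 0.095 0.026]
0.6 [0.24159292 0.6034261  0.25033041] [[-0.928, 0.372, 0.0], [0.372, 0.928, 0.0], [-0.0, 0.0, -1.0]] 0.08555063066106106
```

View pics/top0.png

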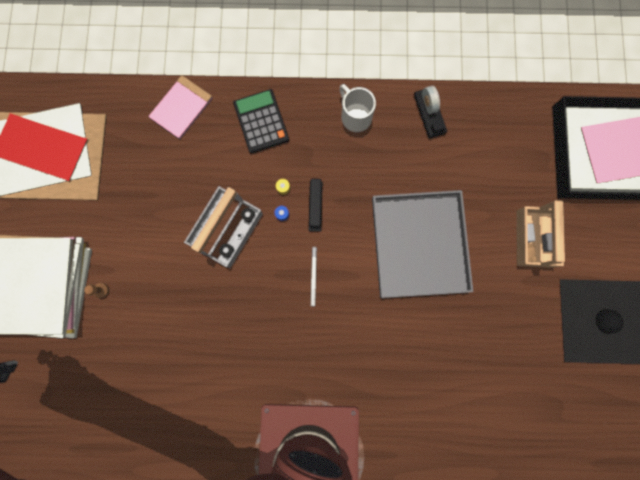

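View pics/side0.png

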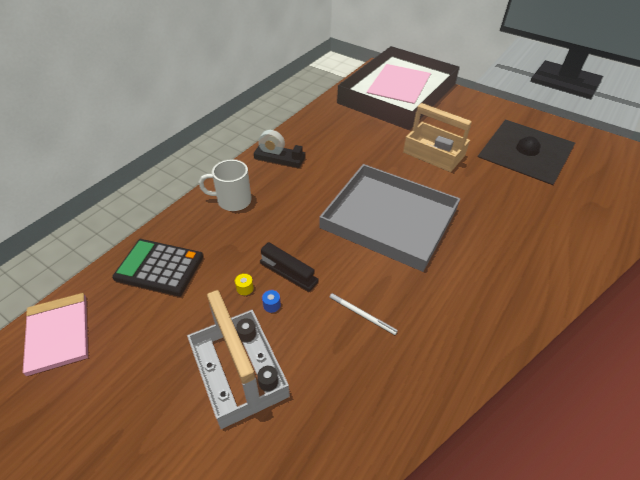

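The top picture shows the steel sieve at about (222,228), the tray at (422,244). The side picture shows the sieve at (238,368) with two black feet at (246,329) and (268,377) and three nuts. The other thing with a wooden handle is the caddy at top (541,238) / side (438,140): it is a wooden box, so not meant. The yellow (282,186) and blue (281,213) pucks are decoys too. I'll confirm this in an enlarged crop and fit the handle and tray.

```bash
python3 - <<'E'
from h import *
im=cv2.imread("pics/side0.png")[280:430,170:310]; cv2.imwrite("pics/crop.png",cv2.resize(im,None,fx=4,fy=4,interpolation=cv2.INTER_CUBIC))
for cam in("top","side"):
    d=np.load(f"/tmp/{cam}.npy"); P=cloud(cam,d,np.ones_like(d,bool))
    near=np.hypot(P[:,0]-.53,P[:,1]-.22)<.13
    H=P[near&(P[:,2]>.128)&(P[:,2]<.15)]
    (c,s,a)=cv2.minAreaRect((H[:,:2]*1000).astype(np.float32)); print(cam,"handle",c,s,a,H[:,2].max(),np.median(H[:,2]))
    u=np.linalg.svd(H[:,:2]-H[:,:2].mean(0))[2][0] if len(H)<5000 else 0; print(u,np.degrees(np.arctan2(u[1],u[0])))
    W=P[near&(P[:,2]>.035)&(P[:,2]<.05)]
    print("walls",cv2.minAreaRect((W[:,:2]*1000).astype(np.float32)))
    T=P[(abs(P[:,0]-.506)<.2)&(abs(P[:,1]+.255)<.15)&(P[:,2]>.025)&(P[:,2]<.042)]
    print("tray",cv2.minAreaRect((T[:,:2]*1000).astype(np.float32)))
E
```

```text
top handle (535.7052001953125, 223.32125854492188) (22.927162170410156, 160.33062744140625) 62.36905288696289 0.14524310488013206 0.1387096452463643
[-0.8801773   0.47464504] 151.66375867593317
walls ((536.081787109375, 223.61004638671875), (121.68724822998047, 160.21322631835938), 61.714237213134766)
tray ((506.9896240234375, -265.1087646484375), (251.0404510498047, 221.69021606445312), 4.893582344055176)
side handle (536.572998046875, 223.5760955810547) (20.105449676513672, 161.11032104492188) 61.69393539428711 0.14018714348179231 0.13666965849183288
[-0.88085774  0.47338108] 151.74600529391364
walls ((536.7011108398438, 223.25448608398438), (120.24024200439453, 163.01882934570312), 61.75713348388672)
tray ((507.77142333984375, -265.869384765625), (251.08999633789062, 228.4075164794922), 4.898894786834717)
```

View pics/crop.png

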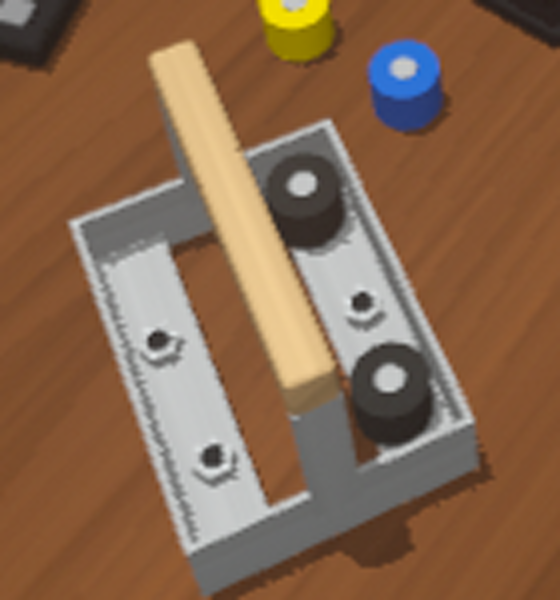

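The crop confirms it: a steel sieve with a slotted floor, feet on one long side (its -y, towards world -y) and nuts in place. The sieve's centre is (0.536, 0.2235) and its y axis is about (0.473, 0.881). The tray's centre is (0.5075, -0.2655). Next I turn the tool +0.112 and move above the sieve.

```bash
cat > rel.py <<'E'
import sys
from h import *
s=read_state(); R=np.array(s["eef_rot"]); g=np.array(list(map(float,sys.argv[1:4])))
print("tool mm to go",np.round(R.T@(g-np.array(s["eef_pos"]))*1000,1),"tool-y vs target(deg)",np.round(np.degrees(np.arctan2(R[1,1],R[0,1]))-61.75,2),"tilt",np.round(R[:2,2],4),"w",round(s["grip_width"],4),"F",np.round(s["ft_force"],1),"t",s["time"],"q",np.round(s["joints"],2))
E
python3 -m inch '[[[0,0,0],[0,0,0.112],-1],[[-50,-22,0],[0,0,0],-1],[[-60,-27,0],[0,0,0],-1],[[-60,-27,0],[0,0,0],-1],[[-60,-27,0],[0,0,0],-1],[[-60,-27,0],[0,0,0],-1],[[-60,-27,0],[0,0,0],-1],[[0,0,0],[0,0,0],-1]]' 60; python3 rel.py .536 .2235 .123
```

```text
time: 1.6
eef_pos: [0.4692, 0.3057, 0.2503]
eef_rot: [[-0.88, 0.475, 0.001], [0.475, 0.88, 0.002], [-0.0, 0.003, -1.0]]
ft_force: [0.2, -0.2, 0.1]
grip_width: 0.0851
tool mm to go [-97.8 -41.  127.2] tool-y vs target(deg) -0.12 tilt [0.0014 0.0022] w 0.0851 F [ 0.2 -0.2  0.1] t 1.6 q [-0.9   0.15  0.27  1.7  -0.04  1.3   0.46]
```

```bash
python3 -m inch '[[[-35,-14,0],[0,0,0],-1],[[-35,-15,0],[0,0,0],-1],[[-28,-12,20],[0,0,0],-1],[[0,0,20],[0,0,0],-1],[[0,0,20],[0,0,0],-1],[[0,0,0],[0,0,0],-1],[[0,0,0],[0,0,0],-1],[[0,0,0],[0,0,0],-1]]'; python3 rel.py .536 .2235 .123
```

```text
time: 2.6
eef_pos: [0.5371, 0.2263, 0.1912]
eef_rot: [[-0.882, 0.471, 0.004], [0.471, 0.882, 0.006], [-0.0, 0.007, -1.0]]
ft_force: [0.5, 1.0, 0.5]
grip_width: 0.0852
tool mm to go [-0.3 -3.5 68.2] tool-y vs target(deg) 0.16 tilt [0.0038 0.0064] w 0.0852 F [0.5 1.  0.5] t 2.6 q [-0.76  0.24  0.34  1.73 -0.09  1.18  0.68]
```

```bash
python3 -m inch '[[[0,-3,15],[0.007,0,0],-1],[[0,0,15],[0,0,0],-1],[[0,0,15],[0,0,0],-1],[[0,0,12],[0,0,0],-1],[[0,0,8],[0,0,0],-1],[[0,0,3],[0,0,0],-1],[[0,0,0],[0,0,0],-1],[[0,0,0],[0,0,0],-1]]'; python3 rel.py .536 .2235 .123
```

```text
time: 3.6
eef_pos: [0.5358, 0.2239, 0.1187]
eef_rot: [[-0.882, 0.471, 0.001], [0.471, 0.882, 0.0], [-0.001, 0.0, -1.0]]
ft_force: [0.4, -0.1, 0.3]
grip_width: 0.0853
tool mm to go [-0.4 -0.2 -4.3] tool-y vs target(deg) 0.17 tilt [0.0006 0.    ] w 0.0853 F [ 0.4 -0.1  0.3] t 3.6 q [-0.75  0.31  0.33  1.81 -0.11  1.05  0.7 ]
```

```bash
python3 -m inch '[[[0,0,-3],[0,0,0],0],[[0,0,0],[0,0,0],1],[[0,0,0],[0,0,0],1],[[0,0,0],[0,0,0],1],[[0,0,0],[0,0,0],1],[[0,0,0],[0,0,0],1],[[0,0,0],[0,0,0],1],[[0,0,0],[0,0,0],1]]' 100; python3 rel.py .536 .2235 .123
```

```text
time: 4.6
eef_pos: [0.5366, 0.2247, 0.1232]
eef_rot: [[-0.882, 0.47, 0.003], [0.47, 0.882, 0.002], [-0.002, 0.003, -1.0]]
ft_force: [1.0, 0.3, -0.9]
grip_width: 0.0189
tool mm to go [-0.  -1.3  0.2] tool-y vs target(deg) 0.2 tilt [0.003  0.0017] w 0.0189 F [ 1.   0.3 -0.9] t 4.6 q [-0.75  0.3   0.33  1.8  -0.11  1.05  0.7 ]
```

Gripped (19 mm). Now a gentle lift of about 75 mm.

```bash
python3 -m inch '[[[0,0,-4],[0,0,0],1],[[0,0,-8],[0,0,0],1],[[0,0,-12],[0,0,0],1],[[0,0,-14],[0,0,0],1],[[0,0,-14],[0,0,0],1],[[0,0,-12],[0,0,0],1],[[0,0,-7],[0,0,0],1],[[0,0,-3],[0,0,0],1]]' 100; python3 rel.py .5075 -.2655 .2; python3 - <<'E'
from h import *
p,d=optics.camera("side"); cv2.imwrite("pics/lift.png",cv2.resize(p[240:430,130:330,::-1],None,fx=3,fy=3,interpolation=cv2.INTER_CUBIC))
E
```

```text
time: 5.6
eef_pos: [0.5355, 0.2238, 0.2018]
eef_rot: [[-0.882, 0.471, 0.001], [0.471, 0.882, 0.0], [-0.001, 0.001, -1.0]]
ft_force: [0.4, -0.2, -4.4]
grip_width: 0.0189
tool mm to go [-205.6 -444.9    1.6] tool-y vs target(deg) 0.17 tilt [0.0011 0.0004] w 0.0189 F [ 0.4 -0.2 -4.4] t 5.6 q [-0.77  0.23  0.34  1.72 -0.08  1.21  0.68]
```

View pics/lift.png

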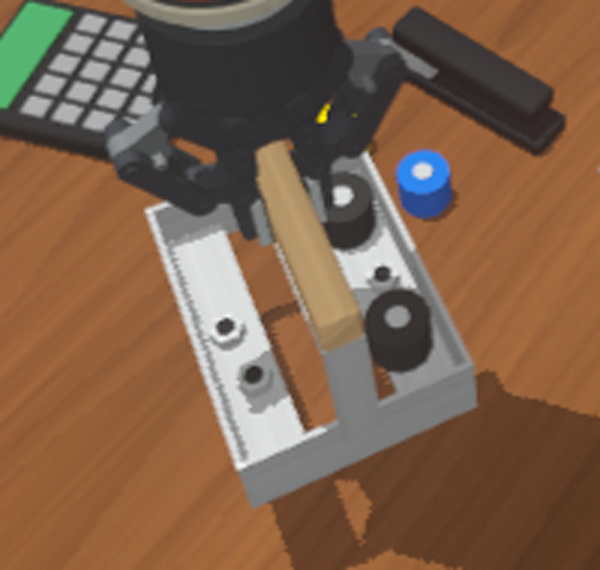

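The lift picture shows the sieve hanging level with both feet (348,205 and 398,330) and all three nuts (225,327; 253,375; 382,272) still on their strips. The +y nuts have shifted a little along x, so I'll carry slowly and check nut drift.

```bash
cat > nuts.py <<'E'
from h import *
s=read_state(); R=np.array(s["eef_rot"]); o=np.array(s["eef_pos"])
p,d=optics.camera("side"); cv2.imwrite("/tmp/last.png",p[:,:,::-1])
K=optics.calibration("side"); Rc=np.array(K["R"]); t=np.array(K["t"]); C=-Rc.T@t
def plane(rc,z):
    v=Rc.T@np.array([(rc[1]-K["cx"])/K["fx"],(rc[0]-K["cy"])/K["fy"],1]); return C+v*(z-C[2])/v[2]
for l in("nut0","foot0"):
    for q in optics.place_of("side",l):
        w=plane(q["centre"],o[2]-.123+.013); b=R.T@(w-o)*1000
        print(l,round(q["conf"],2),np.round(q["centre"]),"sieve x,y mm",np.round([-b[0],b[1]]))
E
python3 nuts.py
python3 -m inch '[[[0,-2,0],[0,0,0],1],[[0,-4,0],[0,0,0],1],[[0,-6,0],[0,0,0],1],[[0,-7,0],[0,0,0],1],[[0,-7,0],[0,0,0],1],[[0,-6,0],[0,0,0],1],[[0,-4,0],[0,0,0],1],[[0,-2,0],[0,0,0],1]]' 100; python3 nuts.py; python3 rel.py .5075 -.2655 .2
```

```text
nut0 0.58 [351. 205.] sieve x,y mm [10. 42.]
nut0 0.55 [366. 211.] sieve x,y mm [-20.  42.]
nut0 0.41 [330. 258.] sieve x,y mm [  7. -47.]
foot0 0.91 [359. 266.] sieve x,y mm [-46. -39.]
foot0 0.65 [307. 270.] sieve x,y mm [ 39. -82.]
foot0 0.55 [316. 244.] sieve x,y mm [ 43. -36.]
time: 6.8
eef_pos: [0.5156, 0.1868, 0.1999]
eef_rot: [[-0.882, 0.471, -0.001], [0.471, 0.882, -0.001], [0.0, -0.002, -1.0]]
ft_force: [2.0, -1.2, -4.5]
grip_width: 0.0187
nut0 0.65 [351. 236.] sieve x,y mm [-11.  42.]
nut0 0.51 [345. 233.] sieve x,y mm [ 2. 42.]
nut0 0.49 [321. 283.] sieve x,y mm [  7. -49.]
foot0 0.87 [341. 288.] sieve x,y mm [-31. -39.]
foot0 0.72 [314. 270.] sieve x,y mm [ 29. -35.]
tool mm to go [-206.1 -403.1    0.5] tool-y vs target(deg) 0.14 tilt [-0.0013 -0.0014] w 0.0186 F [-0.2 -0.5 -4.1] t 6.95 q [-0.75  0.16  0.36  1.8  -0.06  1.2   0.71]
```

```bash
python3 - <<'E'
import cv2
cv2.imwrite("pics/c2.png",cv2.resize(cv2.imread("/tmp/last.png")[230:400,170:350],None,fx=4,fy=4,interpolation=cv2.INTER_CUBIC)[:600])
E
```

```text
(no output)
```

View pics/c2.png

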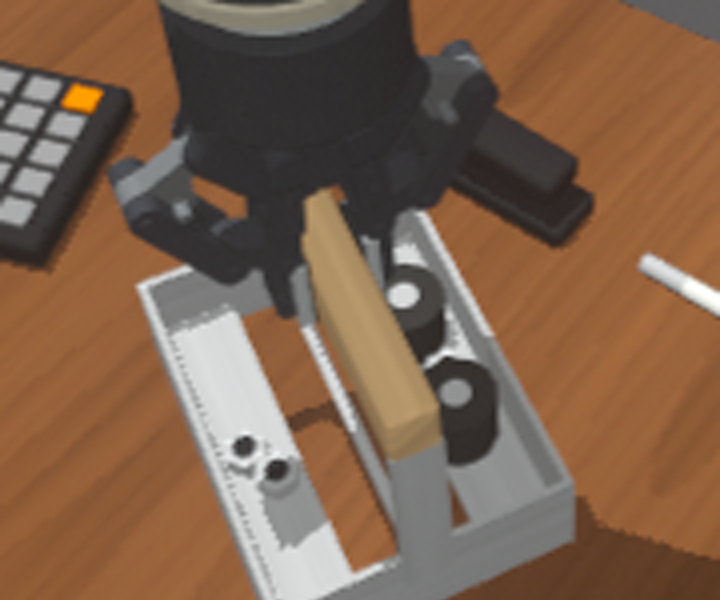

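The picture confirms it: feet at (404,300) and (460,400), nuts at (243,448) and (277,472). The contents creep towards the middle of the strips while carried, so I should not dawdle. I'll do a smooth ramp to 20 mm per row.

```bash
python3 -m inch '[[[-2,-4,0],[0,0,0],1],[[-4,-7,0],[0,0,0],1],[[-6,-11,0],[0,0,0],1],[[-8,-15,0],[0,0,0],1],[[-9,-18,0],[0,0,0],1],[[-10,-20,0],[0,0,0],1],[[-10,-20,0],[0,0,0],1],[[-10,-20,0],[0,0,0],1]]' 100; python3 rel.py .5075 -.2655 .2; python3 -c "
from h import *;print(np.round(read_state()['qd'],2))"
```

```text
time: 7.95
eef_pos: [0.5131, 0.0483, 0.2001]
eef_rot: [[-0.882, 0.472, -0.001], [0.472, 0.882, -0.002], [0.0, -0.002, -1.0]]
ft_force: [0.7, -0.3, -4.8]
grip_width: 0.0187
tool mm to go [-143.2 -279.3    0.7] tool-y vs target(deg) 0.09 tilt [-0.0012 -0.0018] w 0.0187 F [ 0.7 -0.3 -4.8] t 7.95 q [-0.61  0.09  0.46  1.88 -0.04  1.19  0.94]
[ 0.21 -0.06  0.16  0.07 -0.06  0.08  0.35]
```

```bash
python3 -m inch '[[[-10,-20,0],[0,0,0],1],[[-10,-20,0],[0,0,0],1],[[-10,-20,0],[0,0,0],1],[[-10,-20,0],[0,0,0],1],[[-10,-20,0],[0,0,0],1],[[-10,-20,0],[0,0,0],1],[[-10,-20,0],[0,0,0],1],[[-10,-20,0],[0,0,0],1]]' 100; python3 rel.py .5075 -.2655 .2
```

```text
time: 8.95
eef_pos: [0.5026, -0.148, 0.2013]
eef_rot: [[-0.877, 0.48, 0.0], [0.48, 0.877, -0.001], [-0.001, -0.0, -1.0]]
ft_force: [-0.8, 0.1, -3.4]
grip_width: 0.0187
tool mm to go [ -60.7 -100.7    1.4] tool-y vs target(deg) -0.45 tilt [ 0.0004 -0.0006] w 0.0187 F [-0.8  0.1 -3.4] t 8.95 q [-0.38  0.11  0.63  1.86 -0.07  1.19  1.34]
```

```bash
python3 -m inch '[[[-11,-19,2],[0,0,0],1],[[-10,-17,3],[0,0,0],1],[[-9,-15,4],[0,0,0],1],[[-8,-13,4],[0,0,0],1],[[-6,-10,4],[0,0,0],1],[[-5,-8,3],[0,0,0],1],[[-3,-5,2],[0,0,0],1],[[-2,-2,0],[0,0,0],1]]' 100; python3 rel.py .5075 -.2655 .18; python3 nuts.py; cp /tmp/last.png pics/over.png
```

```text
time: 9.95
eef_pos: [0.5016, -0.2641, 0.1794]
eef_rot: [[-0.873, 0.488, 0.002], [0.488, 0.873, -0.0], [-0.001, 0.001, -1.0]]
ft_force: [3.0, -1.4, -4.9]
grip_width: 0.0186
tool mm to go [-5.8  1.7 -0.6] tool-y vs target(deg) -0.93 tilt [ 0.0016 -0.0002] w 0.0186 F [ 3.  -1.4 -4.9] t 9.95 q [-0.19  0.25  0.7   1.79 -0.17  1.16  1.62]
nut0 0.44 [218. 393.] sieve x,y mm [-55.  42.]
nut0 0.36 [201. 382.] sieve x,y mm [ 1. 35.]
foot0 0.85 [308. 272.] sieve x,y mm [-155.  356.]
foot0 0.72 [285. 244.] sieve x,y mm [-88. 383.]
foot0 0.64 [200. 418.] sieve x,y mm [-30. -37.]
foot0 0.58 [189. 400.] sieve x,y mm [ 16. -22.]
foot0 0.48 [204. 396.] sieve x,y mm [-20.  13.]
```

View pics/over.png

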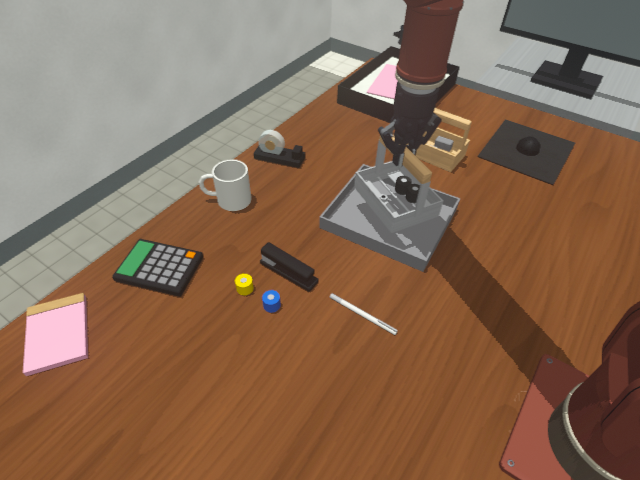

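The sieve is over the tray (402,195), the feet are in it (403,185; 416,193), and there is nothing on the desk along the way. Now the shake, with 50 mm strokes.

```bash
python3 -m inch '[[[-5,25,0],[0,0,0],1],[[0,-50,0],[0,0,0],1],[[0,50,0],[0,0,0],1],[[0,-50,0],[0,0,0],1],[[0,50,0],[0,0,0],1],[[0,-50,0],[0,0,0],1],[[0,50,0],[0,0,0],1],[[0,-25,0],[0,0,0],1]]' 110; python3 rel.py .5075 -.2655 .18; python3 nuts.py; python3 - <<'E'
import cv2
cv2.imwrite("pics/sh1.png",cv2.resize(cv2.imread("/tmp/last.png")[130:280,310:480],None,fx=4,fy=4,interpolation=cv2.INTER_CUBIC))
E
```

```text
time: 11.1
eef_pos: [0.5124, -0.2609, 0.1822]
eef_rot: [[-0.878, 0.478, 0.009], [0.478, 0.878, -0.0], [-0.008, 0.004, -1.0]]
ft_force: [-2.3, 1.5, -2.6]
grip_width: 0.0187
tool mm to go [ 2.1 -6.4  2.2] tool-y vs target(deg) -0.32 tilt [ 0.0092 -0.0001] w 0.0187 F [-2.3  1.5 -2.6] t 11.1 q [-0.19  0.26  0.69  1.78 -0.18  1.16  1.63]
nut0 0.61 [226. 356.] sieve x,y mm [-51. 117.]
nut0 0.58 [223. 373.] sieve x,y mm [-60.  81.]
foot0 0.87 [309. 273.] sieve x,y mm [-165.  349.]
foot0 0.66 [181. 391.] sieve x,y mm [ 37. -26.]
foot0 0.6 [194. 396.] sieve x,y mm [ -5. -11.]
foot0 0.53 [289. 242.] sieve x,y mm [-101.  382.]
```

View pics/sh1.png

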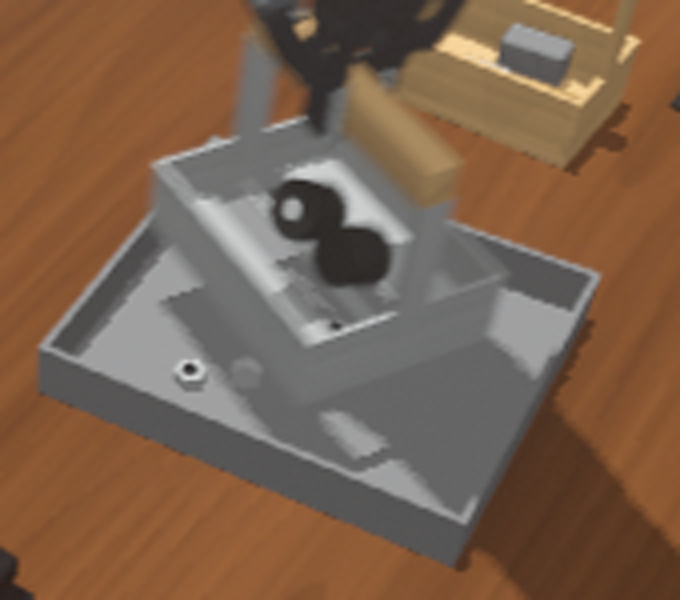

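Two nuts are in the tray (190,372 and 245,372). The third still seems to be in the sieve near (335,322), and both feet are in. Shake again.

```bash
python3 -m inch '[[[2,-30,2],[0,0.008,0],1],[[0,50,0],[0,0,0],1],[[0,-50,0],[0,0,0],1],[[0,50,0],[0,0,0],1],[[0,-50,0],[0,0,0],1],[[0,50,0],[0,0,0],1],[[0,-50,0],[0,0,0],1],[[0,20,0],[0,0,0],1]]' 110; python3 -m inch '[[[0,0,0],[0,0,0],1],[[0,0,0],[0,0,0],1],[[0,0,0],[0,0,0],1],[[0,0,0],[0,0,0],1],[[0,0,0],[0,0,0],1],[[0,0,0],[0,0,0],1],[[0,0,0],[0,0,0],1],[[0,0,0],[0,0,0],1]]'; python3 rel.py .5075 -.2655 .18; python3 nuts.py; python3 - <<'E'
import cv2
cv2.imwrite("pics/sh2.png",cv2.resize(cv2.imread("/tmp/last.png")[130:280,310:480],None,fx=4,fy=4,interpolation=cv2.INTER_CUBIC))
E
```

```text
time: 12.25
eef_pos: [0.5053, -0.2743, 0.1835]
eef_rot: [[-0.874, 0.486, 0.008], [0.486, 0.874, -0.002], [-0.008, 0.002, -1.0]]
ft_force: [2.7, -1.3, -4.7]
grip_width: 0.0186
time: 13.25
eef_pos: [0.5072, -0.2708, 0.1835]
eef_rot: [[-0.876, 0.482, 0.009], [0.482, 0.876, 0.001], [-0.007, 0.005, -1.0]]
ft_force: [1.7, -0.6, -5.7]
grip_width: 0.0186
tool mm to go [2.3 4.8 3.5] tool-y vs target(deg) -0.55 tilt [0.0086 0.0005] w 0.0186 F [ 1.7 -0.6 -5.7] t 13.25 q [-0.18  0.26  0.7   1.77 -0.19  1.17  1.65]
nut0 0.62 [224. 356.] sieve x,y mm [-49. 127.]
nut0 0.51 [225. 370.] sieve x,y mm [-64. 101.]
foot0 0.73 [186. 377.] sieve x,y mm [36. 24.]
foot0 0.72 [286. 245.] sieve x,y mm [-98. 386.]
foot0 0.58 [201. 389.] sieve x,y mm [-18.  26.]
```

View pics/sh2.png

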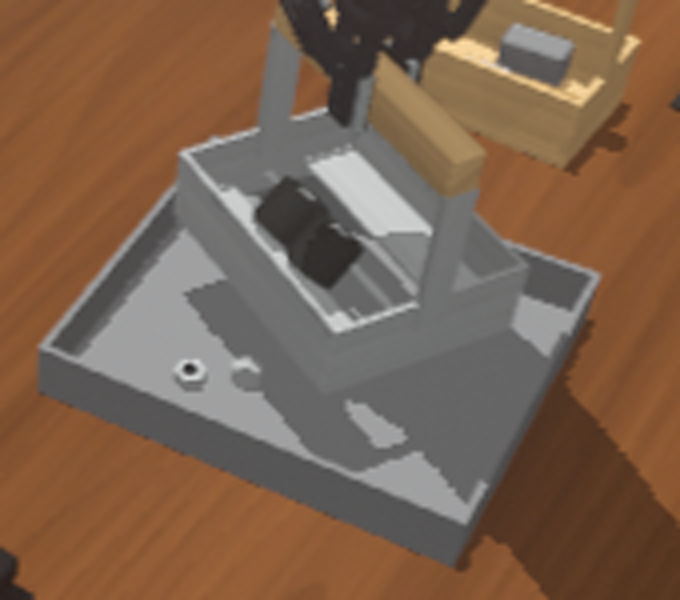

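Both feet are in the sieve, tipped on their sides at (290,210) and (330,255). Two nuts are visible in the tray and the third is not. I'll check from above.

```bash
python3 - <<'E'
from h import *
p,d=optics.camera("top"); 
for q in optics.place_of("top","nut0"): print(q["conf"],q["centre"],pt("top",d,*q["centre"]))
cv2.imwrite("pics/t1.png",cv2.resize(p[180:310,360:485,::-1],None,fx=4.5,fy=4.5,interpolation=cv2.INTER_CUBIC))
E
```

```text
0.56 [224.7, 392.3] [ 0.55376313 -0.19498539  0.01469736]
0.48 [232.4, 399.3] [ 0.5362172  -0.2140707   0.00466224]
```

View pics/t1.png

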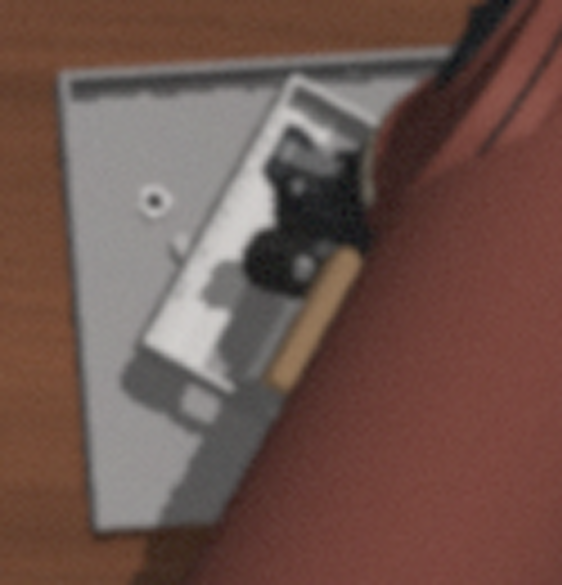

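No nut on the +y strip; the rest is hidden. I'll shake once more, then view with the sieve shifted.

```bash
python3 -m inch '[[[2,28,3],[0,0.008,0],1],[[0,-50,0],[0,0,0],1],[[0,50,0],[0,0,0],1],[[0,-50,0],[0,0,0],1],[[0,50,0],[0,0,0],1],[[0,-50,0],[0,0,0],1],[[0,50,0],[0,0,0],1],[[0,-50,0],[0,0,0],1]]' 110; python3 -m inch '[[[0,-8,-3],[0,0,0],1],[[0,-8,-5],[0,0,0],1],[[0,-6,-5],[0,0,0],1],[[0,-4,-3],[0,0,0],1],[[0,0,0],[0,0,0],1],[[0,0,0],[0,0,0],1],[[0,0,0],[0,0,0],1],[[0,0,0],[0,0,0],1]]'; python3 rel.py .5075 -.2655 .18; python3 nuts.py; python3 - <<'E'
from h import *
a=cv2.imread("/tmp/last.png")[130:280,320:480]
p,d=optics.camera("top"); b=p[180:310,360:485,::-1]
print([ (round(q["conf"],2),np.round(pt("top",d,*q["centre"]),3)) for q in optics.place_of("top","nut0")])
a=cv2.resize(a,(427,400),interpolation=cv2.INTER_CUBIC); b=cv2.resize(b,(370,400),interpolation=cv2.INTER_CUBIC)
cv2.imwrite("pics/sh3.png",np.hstack([a,b]))
E
```

```text
time: 14.5
eef_pos: [0.501, -0.2857, 0.1817]
eef_rot: [[-0.88, 0.474, 0.008], [0.474, 0.88, 0.004], [-0.005, 0.007, -1.0]]
ft_force: [0.8, 0.2, -4.9]
grip_width: 0.019
time: 15.5
eef_pos: [0.4856, -0.3131, 0.1987]
eef_rot: [[-0.878, 0.478, 0.007], [0.479, 0.878, 0.001], [-0.006, 0.004, -1.0]]
ft_force: [-2.2, 1.3, -3.3]
grip_width: 0.0184
tool mm to go [ 3.6 52.2 18.9] tool-y vs target(deg) -0.34 tilt [0.007  0.0013] w 0.0184 F [-2.2  1.3 -3.3] t 15.5 q [-0.12  0.26  0.73  1.75 -0.19  1.2   1.73]
nut0 0.63 [223. 373.] sieve x,y mm [-75. 150.]
nut0 0.56 [226. 355.] sieve x,y mm [-65. 186.]
nut0 0.51 [211. 396.] sieve x,y mm [-64.  89.]
foot0 0.87 [284. 242.] sieve x,y mm [-104.  439.]
foot0 0.56 [174. 396.] sieve x,y mm [38. 22.]
foot0 0.54 [308. 273.] sieve x,y mm [-174.  410.]
foot0 0.53 [178. 415.] sieve x,y mm [ 7. -9.]
[(0.59, array([ 0.531, -0.21 ,  0.013])), (0.37, array([ 0.552, -0.195,  0.016]))]
```

View pics/sh3.png

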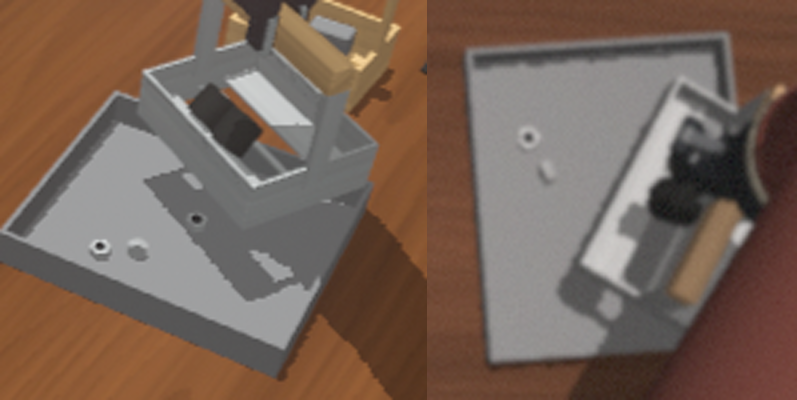

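The third nut is out. The side view shows all three in the tray, at (100,245), (137,248, on edge) and (197,218), and both feet in the sieve. The sieve is 52 mm from the tray's middle, still within range. Carry it back to its old spot.

```bash
python3 -m inch '[[[3,7,0],[0,0,0],1],[[6,15,0],[0,0,0],1],[[9,22,0],[0,0,0],1],[[12,28,0],[0,0,0],1],[[12,28,0],[0,0,0],1],[[12,28,0],[0,0,0],1],[[12,28,0],[0,0,0],1],[[12,28,0],[0,0,0],1]]' 100; python3 -m inch '[[[12,28,0],[0,0,0],1],[[12,28,0],[0,0,0],1],[[12,28,0],[0,0,0],1],[[12,28,0],[0,0,0],1],[[12,28,0],[0,0,0],1],[[12,28,0],[0,0,0],1],[[12,28,0],[0,0,0],1],[[12,28,0],[0,0,0],1]]'; python3 rel.py .536 .2235 .123
```

```text
time: 16.75
eef_pos: [0.5051, -0.1078, 0.1994]
eef_rot: [[-0.876, 0.482, 0.008], [0.482, 0.876, 0.001], [-0.007, 0.005, -1.0]]
ft_force: [0.0, -0.3, -3.6]
grip_width: 0.019
time: 17.75
eef_pos: [0.5272, 0.1466, 0.201]
eef_rot: [[-0.877, 0.48, 0.01], [0.48, 0.877, 0.003], [-0.007, 0.007, -1.0]]
ft_force: [0.0, -0.5, -3.3]
grip_width: 0.0188
tool mm to go [29.8 71.1 78.4] tool-y vs target(deg) -0.46 tilt [0.01   0.0029] w 0.0188 F [ 0.  -0.5 -3.3] t 17.75 q [-0.71  0.15  0.4   1.81 -0.06  1.18  0.77]
```

```bash
python3 -m inch '[[[10,22,0],[0.004,0.004,0],1],[[8,18,2],[0.004,0.004,0],1],[[5,13,4],[0,0,0],1],[[3,8,6],[0,0,0],1],[[1,3,8],[0,0,0],1],[[0,0,8],[0,0,0],1],[[0,0,6],[0,0,0],1],[[0,0,3],[0,0,0],1]]' 100; python3 rel.py .536 .2235 .123
```

```text
time: 18.75
eef_pos: [0.534, 0.2185, 0.1607]
eef_rot: [[-0.877, 0.481, -0.003], [0.481, 0.877, -0.002], [0.001, -0.004, -1.0]]
ft_force: [-0.1, -0.4, -4.3]
grip_width: 0.0188
tool mm to go [ 0.6  5.5 37.7] tool-y vs target(deg) -0.49 tilt [-0.0029 -0.0024] w 0.0188 F [-0.1 -0.4 -4.3] t 18.75 q [-0.77  0.26  0.35  1.77 -0.1   1.13  0.69]
```

```bash
python3 -m inch '[[[0,0,4],[0,0,0],1],[[0,0,7],[0,0,0],1],[[0,0,8],[0,0,0],1],[[0,0,6],[0,0,0],1],[[0,0,4],[0,0,0],1],[[0,0,2],[0,0,0],1],[[0,0,1],[0,0,0],1],[[0,0,0],[0,0,0],1]]' 100; python3 rel.py .536 .2235 .123
```

```text
time: 19.75
eef_pos: [0.5341, 0.2181, 0.1267]
eef_rot: [[-0.877, 0.481, -0.003], [0.481, 0.877, -0.002], [0.001, -0.003, -1.0]]
ft_force: [-0.3, -0.5, -4.0]
grip_width: 0.0185
tool mm to go [1.  5.7 3.7] tool-y vs target(deg) -0.52 tilt [-0.0025 -0.0022] w 0.0185 F [-0.3 -0.5 -4. ] t 19.75 q [-0.76  0.29  0.35  1.81 -0.11  1.07  0.7 ]
```

```bash
python3 -m inch '[[[0,0,1],[0,0,0],1],[[0,0,1],[0,0,0],1],[[0,0,1],[0,0,0],1],[[0,0,1],[0,0,0],1],[[0,0,0],[0,0,0],1],[[0,0,0],[0,0,0],1],[[0,0,0],[0,0,0],1],[[0,0,0],[0,0,0],1]]' 40; python3 rel.py .536 .2235 .123
```

```text
time: 20.75
eef_pos: [0.5345, 0.2183, 0.1232]
eef_rot: [[-0.877, 0.481, -0.001], [0.481, 0.877, -0.001], [0.001, -0.002, -1.0]]
ft_force: [0.3, -0.4, -3.5]
grip_width: 0.0182
tool mm to go [1.2 5.3 0.2] tool-y vs target(deg) -0.52 tilt [-0.0014 -0.0015] w 0.0182 F [ 0.3 -0.4 -3.5] t 20.75 q [-0.76  0.3   0.35  1.81 -0.11  1.06  0.7 ]
```

```bash
python3 -m inch '[[[0,0,1],[0,0,0],1],[[0,0,1],[0,0,0],1],[[0,0,0],[0,0,0],1],[[0,0,0],[0,0,0],1],[[0,0,0],[0,0,0],1],[[0,0,0],[0,0,0],1],[[0,0,0],[0,0,0],1],[[0,0,0],[0,0,0],1]]' 40; python3 rel.py .536 .2235 .123
```

```text
time: 21.75
eef_pos: [0.5346, 0.2185, 0.1231]
eef_rot: [[-0.877, 0.481, -0.001], [0.481, 0.877, -0.001], [0.001, -0.001, -1.0]]
ft_force: [-1.3, 0.0, -2.3]
grip_width: 0.0185
tool mm to go [1.2 5.1 0.1] tool-y vs target(deg) -0.51 tilt [-0.0014 -0.0006] w 0.0185 F [-1.3  0.  -2.3] t 21.75 q [-0.76  0.3   0.35  1.81 -0.11  1.06  0.7 ]
```

It is in contact (no further descent, load easing). Open, then retreat.

```bash
python3 -m inch '[[[0,0,1],[0,0,0],1],[[0,0,1],[0,0,0],0.5],[[0,0,0],[0,0,0],0],[[0,0,0],[0,0,0],-0.5],[[0,0,0],[0,0,0],-1],[[0,0,0],[0,0,0],-1],[[0,0,0],[0,0,0],-1],[[0,0,0],[0,0,0],-1]]' 20; python3 rel.py .536 .2235 .123;  python3 -m inch '[[[0,0,-10],[0,0,0],-1],[[0,0,-20],[0,0,0],-1],[[0,0,-20],[0,0,0],-1],[[0,0,-20],[0,0,0],-1],[[0,0,-20],[0,0,0],-1],[[0,0,-20],[0,0,0],-1],[[30,40,-10],[0,0,0],-1],[[30,40,0],[0,0,0],-1]]';  python3 -m inch '[[[50,35,0],[0,0,0],-1],[[50,35,0],[0,0,0],-1],[[50,35,0],[0,0,0],-1],[[50,35,0],[0,0,0],-1],[[20,0,0],[0,0,0],-1],[[0,0,0],[0,0,0],-1],[[0,0,0],[0,0,0],-1],[[0,0,0],[0,0,0],-1]]'; python3 - <<'E'
from h import *
p,d=optics.camera("side"); q,e=optics.camera("top")
P=cloud("top",e,np.ones_like(e,bool)); N=np.hypot(P[:,0]-.534,P[:,1]-.218)<.13
for a,b in((.128,.15),(.035,.05)):
    H=P[N&(P[:,2]>a)&(P[:,2]<b)]; print(cv2.minAreaRect((H[:,:2]*1000).astype(np.float32)),np.median(H[:,2]))
for l in("nut0","foot0"):
  for c,D in(("side",d),("top",e)): print(l,c,[(round(k["conf"],2),np.round(k["centre"]),np.round(pt(c,D,*k["centre"]),3)) for k in optics.place_of(c,l)])
a=cv2.resize(p[140:430,170:480,::-1],None,fx=1.7,fy=1.7,interpolation=cv2.INTER_CUBIC)
b=cv2.resize(q[170:300,170:300,::-1],(270,a.shape[0]//2+23),interpolation=cv2.INTER_CUBIC); b=np.vstack([b,np.zeros((a.shape[0]-b.shape[0],270,3),np.uint8)])
cv2.imwrite("pics/end.png",np.hstack([a,b]))
E
```

```text
time: 22.75
eef_pos: [0.5354, 0.2189, 0.1225]
eef_rot: [[-0.877, 0.481, 0.0], [0.481, 0.877, 0.001], [-0.0, 0.001, -1.0]]
ft_force: [0.6, 0.0, -0.4]
grip_width: 0.085
tool mm to go [ 1.7  4.3 -0.5] tool-y vs target(deg) -0.52 tilt [0.0004 0.0006] w 0.085 F [ 0.6  0.  -0.4] t 22.75 q [-0.76  0.3   0.35  1.81 -0.12  1.05  0.7 ]
time: 23.75
eef_pos: [0.5239, 0.3151, 0.2531]
eef_rot: [[-0.872, 0.489, 0.005], [0.489, 0.872, 0.003], [-0.003, 0.005, -1.0]]
ft_force: [0.7, 0.9, -0.3]
grip_width: 0.0853
time: 24.75
eef_pos: [0.3985, 0.5518, 0.2583]
eef_rot: [[-0.871, 0.491, 0.01], [0.491, 0.871, 0.006], [-0.006, 0.01, -1.0]]
ft_force: [-0.3, 0.1, -0.4]
grip_width: 0.0859
((533.4382934570312, 216.9694366455078), (21.598291397094727, 160.14859008789062), 61.03654098510742) 0.13867074220639036
((533.8909912109375, 217.1707000732422), (121.43460845947266, 160.2056427001953), 61.041297912597656) 0.043621289135798685
nut0 side []
nut0 top [(0.56, array([227., 392.]), array([ 0.549, -0.195,  0.011])), (0.46, array([234., 402.]), array([ 0.357, -0.032,  1.135])), (0.36, array([248., 428.]), array([ 0.499, -0.286,  0.002]))]
foot0 side []
foot0 top [(0.6, array([227., 223.]), array([0.536, 0.225, 0.035])), (0.58, array([214., 282.]), array([0.571, 0.082, 0.028])), (0.47, array([213., 224.]), array([0.55 , 0.201, 0.137])), (0.44, array([186., 280.]), array([0.643, 0.088, 0.03 ]))]
```

View pics/end.png

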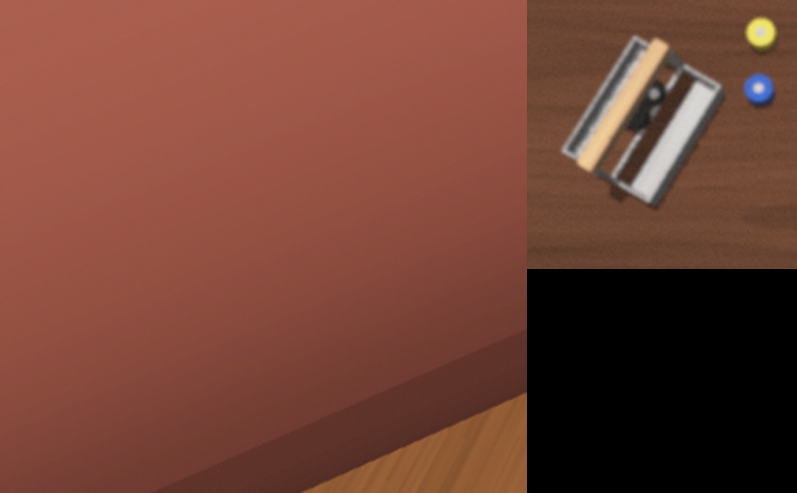

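The top view shows the sieve standing level at (0.534, 0.217), about 0.48 m from the tray. Both feet are inside (655,95 and 638,118), the network finds three nuts in the tray, and the gripper is well clear. The side view is blocked by the arm. Handing in.

```bash
python3 -c "
from workcell import job; print(job.close_job())"
```

```text
the job is handed in; nothing more can be done
None
```

I picked the sieve up by its handle, carried it level over the tray and shook it in three bursts of roughly 50 mm strokes. All three nuts dropped into the tray. I then set the sieve back near its old spot, opened the gripper, backed away and handed the job in at about 25 s of the 64 s allowed.

**Last checks:**
- **Nuts:** the side view over the tray showed all three in it, one standing on edge. The final top view still reported three detections there, with low confidence (0.36–0.56). One of those had a bad depth reading, but its pixel matched the known nut.
- **Sieve:** it stands at (0.534, 0.217), about 0.48 m from the tray's middle. Its handle top and wall heights match flat on the desk, and the robot is clear of it.
- **Feet:** both are inside the sieve, but they crept and tipped over during the carry and shake, so they now lie near the middle. I saw this only in the top view.
- **Failed check:** the final side picture was blocked by the arm.

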